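Pull check of a spring gauge at the inspection bench

ROBOT

A 6-joint arm with a two-finger parallel gripper is mounted at the origin on the work surface. World frame = base frame: x ahead of the robot, y to its left, z up, the work surface at z = 0. Lengths are in mm, angles in rad, forces in N, time in s.
With the tool pointing down it reaches from about 275 to 1000 mm from the base axis. Payload 8.4 kg.
Tool frame: the origin (TCP) lies midway between the tips of the shut fingers; the grasp point (between the pads) lies 19 mm behind it; z points along the fingers, y is the line along which they close (so a half turn about z gives the same grasp; the last joint's range is limited). The gripper opens to 85 mm and grips with 20 to 120 N. Pads are 22 mm wide; open, the fingers measure 114 mm over their backs; the gripper's body (76 mm by 85 mm) begins 54 mm behind the grasp point. The pads swing forward as they close: fully open they stand 13 mm farther back than shut.
Start: joints at [-1.322, 0.353, 1.633, -0, 1.155, -0.002], TCP at [155.11, -605.449, 231.281] pointing down, gripper open.
Joint ranges: [-2.63, 2.63], [-0.92, 2.1], [0.06, 2.66], [-1.3, 4.44], [0, 2.69], [-3.02, 3.02]. Speed limits (rad/s): [2.22, 2.22, 2.79, 3.14, 3.14, 3.14].

INTERFACE

Orientations are given as [roll, pitch, yaw] about the fixed x, y, z axes, in that order (R = Rz(yaw) Ry(pitch) Rx(roll)).
In Python, from rig import r, cams gives the robot as it stands. The module is installed in compiled form; this text tells all that it offers.
- The arm moves only by the tool send_rows, never from a script. Its argument "targets" is one flat list of numbers, 7 for each row, row after row: the shift along the tool's x, y, z in m, then the turn, a rotation vector about the tool's x, y, z in rad, then the opening, from -1 (shut) to 1 (fully open). In form: [tx, ty, tz, wx, wy, wz, fingers, tx, ty, tz, wx, wy, wz, fingers, ...]. A call has 1 to 12 rows; each row is the pose to reach, as a shift and turn from the pose commanded when the call began, along the tool's axes at that moment; what a row does not reach only later rows make up. A row lasts 1/12 s, in which the tool goes at most 41.7 mm and 7.16 degrees, less where a joint would pass 70% of its speed; a pose out of reach is approached as far as the arm can. A call with a gripper value outside its range is refused whole. The fingers move at their own pace and stop on an object; "grip_force" is the grip in N (left out, the last holds). Time passes only in rows, so rows that repeat a pose let the fingers close. It gives the time, the measured TCP pose, the force, the opening and the grip force at its end, in the units of the state.
- r.sense(): the state, without advancing time (a new reading comes with each control period).
- cams.grab_frame(name): name is "scene" or "top" or "wrist"; returns a dict with "color" (384x512x3 uint8, blue, green, red), "fx", "fy", "cx", "cy" (pixels), "xyz" and "attitude" of the camera in the world. Camera axes: x right, y down, z forward; pixel columns grow to the right and rows downward; lengths in mm; the calibration is good to about 2 mm. The wrist camera is an equidistant fisheye: a pixel r from the principal point sees the ray r / f radians off the axis. A picture is of the moment at which its call begins. There is no depth.
- r.sign_off(): hands the job in; it is judged then, once.
The state is a dict: "clock": time; "qpos": joint angles; "qvel": joint speeds; "joint_efforts": joint torques, N m; "eef_pos": TCP position; "tcp_rot": TCP orientation; "contact_force": force on the tool from outside, world axes, zero at the start; "wrist_torque": the same for the moment, N m; "opening": opening from 0.0 (shut) to 1.0 (fully open); "grasp_force": force on a finger pad.
Only numpy, scipy, OpenCV 4.12 (cv2) and the standard library are available. Lean on these libraries where they do the work, as an engineer would, in place of code of your own. Each camera call takes 0.05 s, during which the arm holds its last target. There are 200 camera calls.

TASK

Check the pull gauge: first lift the small carton out of the slide's track and stand it upright in the white tray. Then take the slide's upright grip plate under the clear guard, draw it out until its pointer lines up with the mark on the bed, hold it there for two seconds, and ease it all the way home without letting it snap back. Do not press against the guard, and leave everything else on the bench where it is.

Things in the scene. Friction and masses are not known exactly. Their poses are not given: they have to be found in the camera images.
- gauge: Pull gauge, fixed: aluminium bed (own x -55 to 85 mm, y -165 to 170 mm, 12 mm thick) with a grey housing (75 wide, 70 high, y -160 to -60 mm). Origin: at bench height under the middle of the slide's grip plate when home. y runs along the bed in the direction of pull, x across it to the far side, with the scale; z up.
- slide (a joint): How far the sprung slide is drawn out of the housing along the gauge's +y, in m: 0 fully home, stop at 0.14. The spring pulls back with about 3 N at home, 13 N at 0.1 m, and makes it snap home if let go.
- grip (a point): Point to pinch on the slide's black upright grip plate, 60 mm above the bench. Plate: 12 mm thick along the gauge's y, 50 wide along its x (-20 to +30 mm from this point), 15 to 79 mm above the bench. When home, 54 mm of free space lie between plate and housing, but for a 10 mm rod whose top is 28 mm above the bench. Axes as the gauge's.
- index (a point): Tip of the small steel pointer on the far (+x) side of the grip plate, 26 mm above the bench; moves with the slide.
- mark: The mark: a small steel blade on a dark clamp (14 wide, 26 deep, 12 high, brass screw on top), fixed on the far edge of the bed beside the scale. Origin: under the blade's tip, on the bed's top face. Axes as the gauge's. The slide is at the mark when index is level with it along the gauge's y.
- guard: Fixed clear strip with an aluminium rim over the bed, underside 175 mm above the bench, over the gauge's x -13 to +38 mm and y -165 to +170 mm; a post at each end, open along the -x side. Only a tool leaning back to the gauge's -x side (20 to 50 deg from vertical) reaches the grip plate. Origin and axes as the gauge's.
- carton: Small cardboard carton, 100 long (its x), 48 wide (its y), 55 tall, about 0.15 kg, standing on the bed in the slide's way. Origin: centre of its underside; z up.
- carton_center (a point): Centre of the carton, 27.5 mm above its underside.
- tray: White open tray fixed on the bench, 200 (its x) by 150 (its y) and 32 mm high, walls and floor about 4-5 mm thick. Origin: centre of its underside.
- jar: Bystander: closed clear round jar with a white cap, 60 diameter, 85 tall (mm). Origin: centre of its underside.
- driver: Bystander: screwdriver lying on the bench, 170 long (mm). Origin: near its handle's middle.
- roller: Bystander: turned wooden spool standing on end, 52 diameter, 70 tall (mm). Origin: centre of its underside.
- bowl: Bystander: white plastic bowl, 100 across, 50 tall (mm). Origin: centre of its underside.
- dispenser: Bystander: blue tape dispenser, 65 x 160, 100 tall (mm). Origin: centre of its underside.
- flatbox: Bystander: flat cardboard box, 140 x 100 x 35 (mm). Origin: centre of its underside.
- mug: Bystander: white mug, 80 across, 90 tall (mm). Origin: centre of its underside.

How it is judged (in metres and radians):
On the way, in this order (a step that is already met when the one before it is completed fails the run):
1. the carton stands in the tray, released (x of carton_center in the frame of tray between -0.09 and 0.09 m and y of carton_center in the frame of tray between -0.065 and 0.065 m and z of carton_center in the frame of tray below 0.042 m and angle between carton's own z axis and vertical below 0.15 rad and linear speed of carton below 0.03 m/s and contact force between the fingers and carton below 0.5 N), for 0.2 s.
2. the slide's pointer is held at the mark (within 5 mm) for 1.5 s (y of index in the frame of mark between -0.005 and 0.005 m), for 1.5 s.
At the end, for the whole second after the job is handed in: The slide is home (within 4 mm) and still, and the carton stands upright (within about 8 degrees) on the tray's floor, wholly inside its walls, released and at rest (all of step 1 and value of joint slide below 0.004 m and velocity of joint slide below 0.01 m/s); the robot touches nothing.
It fails at once if the slide snaps back (returns faster than 0.4 m/s) (velocity of joint slide below -0.4 m/s).
It fails at once if the guard is pressed with more than 15 N (contact force between anything else and guard above 15 N).
It fails at once if a bystander is moved by more than 40 mm (distance of any of jar, driver, roller, bowl, dispenser, flatbox, mug from where it was at the start of the episode above 0.04 m).
It also fails if it takes over 72 s, if anything falls off the work surface, if the arm or the gripper's body presses on something with over 40 N, if the wrist force passes 120 N, or if a joint passes its speed limit or range.

## Working session

There is one attempt and no reset: what is moved stays moved. The work goes in short steps, Python scripts to look and compute and a tool call to move; the robot and the scene stay as the last step left them, time stands still between calls to the robot, and variables do not carry over. Pictures are saved under pics/ and viewed, at most 10 in all, crops included, and the job is handed in when it is done.

Besides the shell and the picture viewer there is one more tool, called after "Request:" by a JSON object that holds its "method" and its "body", one argument or row to a line. send_rows: Moves the arm, as the interface text tells. Its arguments: {"type":"object","properties":{"targets":{"type":"array"},"grip_force":{"type":"number"}},"required":["targets"]}

```bash
mkdir -p pics; python3 - <<'E'
from rig import r,cams
import cv2,pickle
print(r.sense())
for n in("scene","top"):
    f=cams.grab_frame(n); pickle.dump(f,open(f"pics/{n}.pkl","wb"))
    print(n,{k:f[k] for k in f if k!="color"})
    cv2.imwrite(f"pics/{n}0.png",cv2.resize(f["color"],(800,600),interpolation=cv2.INTER_CUBIC))
E
```

```text
{'clock': 0.0, 'qpos': array([-1.32243721e+00,  3.53660132e-01,  1.63412724e+00, -4.89326559e-05,
        1.15519086e+00, -2.42557179e-03]), 'qvel': array([ 0.00078522,  0.00118169,  0.0003465 , -0.00092351, -0.00056653,
        0.00069383]), 'joint_efforts': array([-1.75455050e-03, -6.05257416e+01, -3.42075849e+01, -1.38059215e-05,
        9.18369769e-03,  2.47789437e-06]), 'eef_pos': array([ 154.95680218, -605.00118705,  230.55714473]), 'tcp_rot': array([-3.14020697e+00,  4.13787622e-05,  2.50804509e-01]), 'contact_force': array([ 1.05435579, -0.06539738,  0.26540182]), 'wrist_torque': array([-0.01968892,  0.04157798,  0.03510761]), 'grasp_force': 0.0, 'opening': 1.0005114839730507}
scene {'fx': 366.79222027658034, 'fy': 366.79222027658034, 'cx': 251.32327428615875, 'cy': 189.3207303676967, 'xyz': array([1452.39086661, -227.32675314,  867.63764542]), 'attitude': array([-2.24522788, -0.01851014,  1.40410349])}
top {'fx': 387.025930151838, 'fy': 387.025930151838, 'cx': 249.66821103369114, 'cy': 189.6005859085761, 'xyz': array([ 395.56202287,  -38.70231453, 1247.15311091]), 'attitude': array([-3.07075416e+00, -2.56126821e-03, -1.54268276e+00])}
```

View pics/scene0.png

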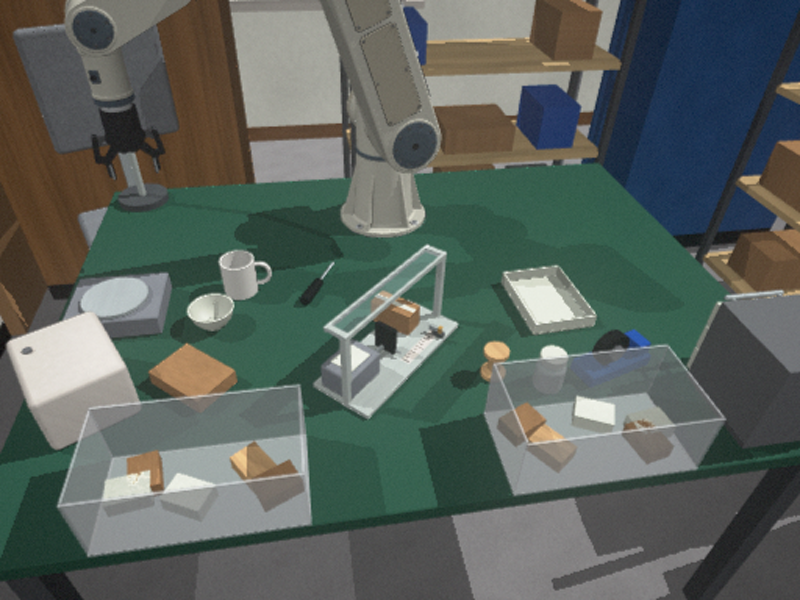

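View pics/top0.png

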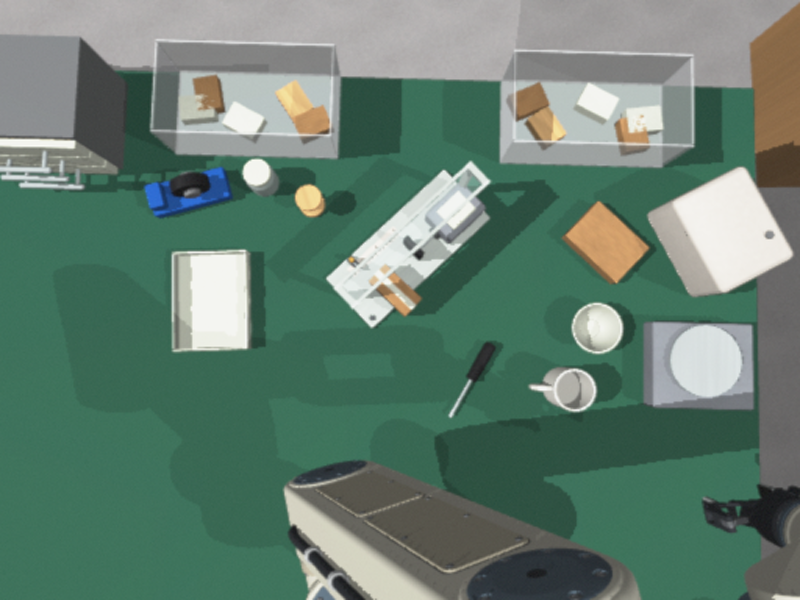

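```bash
cat > h.py <<'E'
import numpy as np,pickle,cv2
from scipy.spatial.transform import Rotation as R
def load(n): return pickle.load(open(f"pics/{n}.pkl","rb"))
def proj(f,P):
    c=(np.atleast_2d(P)-f["xyz"])@R.from_euler("xyz",f["attitude"]).as_matrix()
    return np.c_[f["cx"]+f["fx"]*c[:,0]/c[:,2], f["cy"]+f["fy"]*c[:,1]/c[:,2]]
def unproj(f,uv,z):
    uv=np.atleast_2d(uv).astype(float)
    d=np.c_[(uv[:,0]-f["cx"])/f["fx"],(uv[:,1]-f["cy"])/f["fy"],np.ones(len(uv))]@R.from_euler("xyz",f["attitude"]).as_matrix().T
    return f["xyz"]+d*((z-f["xyz"][2])/d[:,2])[:,None]
E
python3 - <<'E'
from h import *
for n,(u,v,w,h) in {"scene":(195,150,110,120),"top":(200,100,120,115)}.items():
    cv2.imwrite(f"pics/{n}1.png",cv2.resize(load(n)["color"][v:v+h,u:u+w],None,fx=5,fy=5,interpolation=cv2.INTER_CUBIC))
E
```

```text
(no output)
```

View pics/top1.png

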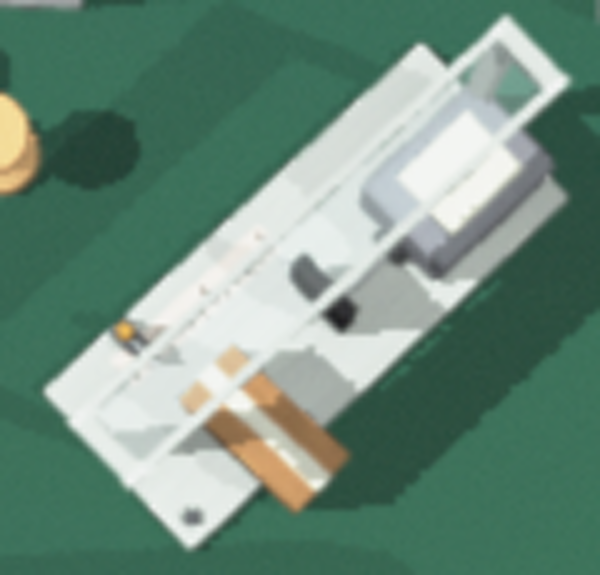

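View pics/scene1.png

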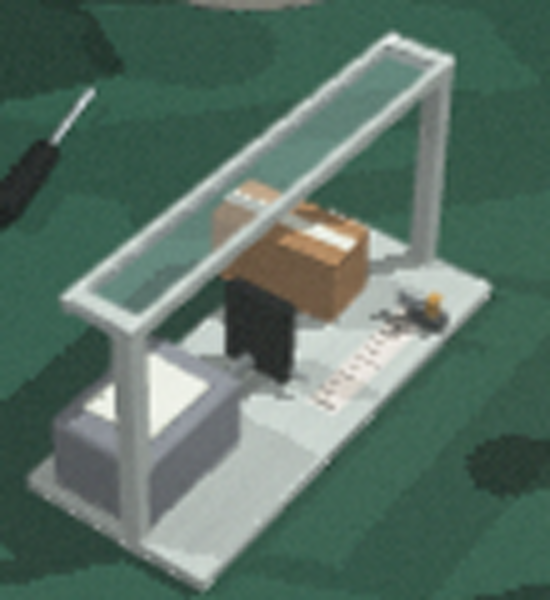

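```bash
cat > fit.py <<'E'
from h import *
from scipy.optimize import least_squares
T,S=load("top"),load("scene")
t=lambda u,v:(200+(u+.5)/5-.5,100+(v+.5)/5-.5)
s=lambda u,v:(195+(u+.5)/5-.5,150+(v+.5)/5-.5)
def tf(p,L): 
    c,q=np.cos(p[2]),np.sin(p[2]); L=np.array(L,float)
    return np.c_[p[0]+c*L[:,0]-q*L[:,1],p[1]+q*L[:,0]+c*L[:,1],L[:,2]]
def fit(obs,p0):
    def e(p): return np.concatenate([(proj(f,tf(p,[L]))[0]-uv) for f,uv,L in obs])
    o=least_squares(e,p0,x_scale=[10,10,.1]); return o.x,o.fun.reshape(-1,2).round(1).tolist()
def inv(p,P): 
    d=np.array(P)[:2]-p[:2]; c,q=np.cos(p[2]),np.sin(p[2]); return np.r_[c*d[0]+q*d[1],-q*d[0]+c*d[1]]
G=[(T,t(43,390),(85,170,12)),(T,t(190,550),(-55,170,12)),(T,t(568,197),(-55,-165,12)),(T,t(420,43),(85,-165,12)),
(S,s(490,288),(85,170,12)),(S,s(205,580),(85,-165,12)),(S,s(28,480),(-55,-165,12))]
E
python3 - <<'E'
from fit import *
g,e=fit(G,[500,-50,.7]); print("gauge",g,e)
C=[(T,t(297,512),(-50,24,67)),(T,t(350,458),(-50,-24,67)),(T,t(180,405),(50,24,67)),(T,t(235,348),(50,-24,67)),
(S,s(370,235),(50,24,67)),(S,s(330,320),(50,-24,12)),(S,s(365,283),(50,24,12))]
c,e=fit(C,[430,20,g[2]]); print("carton",c,e,"in gauge",inv(g,c),c[2]-g[2])
k=lambda u,v:((u+.5)*.64-.5,(v+.5)*.64-.5)
p,e=fit([(T,k(172,252),(100,75,32)),(T,k(248,250),(100,-75,32)),(T,k(249,350),(-100,-75,32)),(T,k(172,351),(-100,75,32))],[450,300,0]);print("tray",p,e)
for n,f,uv,zs in [("screw T",T,t(125,328),(24,28)),("screw S",S,s(434,300),(24,28)),("tipT",T,t(178,358),(12,26)),("tipS",S,s(383,292),(12,26)),("ptrS",S,s(285,395),(12,26)),("ptrS2",S,s(318,375),(26,))]:
  for z in zs: print(n,z,inv(g,unproj(f,uv,z)[0]))
# plate projected
for f in(T,S):
  q=proj(f,tf(g,[(x,y,z) for x in(-20,30) for y in(-6,6) for z in(15,79)]+[(38,0,26)]))
  o=(200,100) if f is T else (195,150)
  print(((q-o)*5).round().tolist())
for n,u,v,z in [("jar",257,172,85),("roller",308,192,70),("mug",572,388,90),("bowl",597,327,50),("drv",485,355,15)]: print(n,unproj(T,k(u,v),z))
E
```

```text
gauge [576.11357959 -84.48640509   0.78101295] [[-0.5, 0.4], [-0.1, 0.3], [0.1, -0.1], [-0.1, -0.4], [0.5, -0.7], [-0.4, 0.9], [-0.5, -0.2]]
carton [491.31669533 -47.74260756   0.84444166] [[0.1, 0.7], [0.2, 0.0], [-0.4, -0.3], [-0.6, -0.2], [-0.4, -1.5], [-0.1, 1.2], [-0.1, 0.9]] in gauge [-34.35521082  85.79241066] 0.06342871210588252
tray [4.63651272e+02 3.22664359e+02 5.20309308e-02] [[0.6, 0.0], [-0.5, 0.2], [-0.7, -0.4], [0.6, 0.2]]
screw T 24 [ 76.52663787 102.98816746]
screw T 28 [ 75.96244837 103.17338017]
screw S 24 [ 66.98958166 119.33479728]
screw S 28 [ 69.14588065 115.36305127]
tipT 12 [40.75299088 90.79636692]
tipT 26 [39.20299324 91.57650298]
tipS 12 [ 27.25763214 116.82635018]
tipS 26 [ 35.34893088 103.16124043]
ptrS 12 [31.67841906 -7.60933698]
ptrS 26 [ 39.6973846  -19.23842175]
ptrS2 26 [46.24549527  8.79643712]
[[351.0, 322.0], [357.0, 307.0], [337.0, 334.0], [342.0, 321.0], [297.0, 265.0], [300.0, 248.0], [284.0, 278.0], [286.0, 261.0], [282.0, 260.0]]
[[222.0, 356.0], [222.0, 284.0], [233.0, 346.0], [233.0, 274.0], [282.0, 387.0], [284.0, 315.0], [293.0, 377.0], [295.0, 305.0], [298.0, 375.0]]
jar [[714.56151737 228.04261588  85.        ]]
roller [[681.42814102 129.10255384  70.        ]]
mug [[ 313.37827991 -389.07120854   90.        ]]
bowl [[ 431.69866525 -449.86399812   50.        ]]
drv [[ 369.56423646 -234.68757709   15.        ]]
```

```bash
cat >> fit.py <<'E'
g=np.array([576.11,-84.49,.7810]); c0=np.array([491.3,-47.7,.844]); tr=np.array([463.65,322.66,.052])
def att(yaw,tilt):  # tool x along yaw, leaning back to -x by tilt deg
    return R.from_euler("z",yaw)*R.from_euler("x",np.pi)*R.from_euler("y",np.deg2rad(tilt))
def go(st,grasp,rot,back=0,name=""):
    p=np.array(grasp,float)+rot.apply([0,0,19-back])
    r0=R.from_euler("xyz",st["tcp_rot"]); 
    d=r0.inv().apply(p-st["eef_pos"])/1000; w=(r0.inv()*rot).as_rotvec()
    print(name,"tcp",p.round(1),"row",d.round(4).tolist(),w.round(4).tolist())
E
python3 - <<'E'
from fit import *
from rig import r
st=r.sense(); a=att(.844,25); print(a.apply([0,0,1]))
p=tf(c0,[(-12,0,42)])[0]
go(st,p,a,140,"pre"); go(st,p,a,0,"grasp")
E
```

```text
[ 0.28082093  0.31582559 -0.90630779]
pre tcp [449.3 -94.9 151.7] row [0.4117, -0.4211, 0.0795] [0.1282, 0.423, -0.5839]
grasp tcp [488.7 -50.7  24.8] row [0.4608, -0.454, 0.2065] [0.1282, 0.423, -0.5839]
```

Request:
{"method": "send_rows", "body": {
  "targets": [0.4117,-0.4211,0.0795,0.1282,0.423,-0.5839,1,0.4117,-0.4211,0.0795,0.1282,0.423,-0.5839,1,0.4117,-0.4211,0.0795,0.1282,0.423,-0.5839,1,0.4117,-0.4211,0.0795,0.1282,0.423,-0.5839,1,0.4117,-0.4211,0.0795,0.1282,0.423,-0.5839,1,0.4117,-0.4211,0.0795,0.1282,0.423,-0.5839,1,0.4117,-0.4211,0.0795,0.1282,0.423,-0.5839,1,0.4117,-0.4211,0.0795,0.1282,0.423,-0.5839,1,0.4117,-0.4211,0.0795,0.1282,0.423,-0.5839,1,0.4117,-0.4211,0.0795,0.1282,0.423,-0.5839,1,0.4117,-0.4211,0.0795,0.1282,0.423,-0.5839,1,0.4117,-0.4211,0.0795,0.1282,0.423,-0.5839,1]
}}

```text
clock: 1.1
eef_pos: [403.1, -174.5, 164.1]
tcp_rot: [3.141, -0.436, 0.844]
contact_force: [1.1, -0.0, 0.3]
opening: 1.001
grasp_force: 0.0
```

```bash
python3 - <<'E'
from fit import *
from rig import r
st=r.sense(); a=att(.844,25);print(st["clock"],st["eef_pos"],st["qpos"])
p=tf(c0,[(-12,0,42)])[0]
go(st,p,a,140,"pre")
E
```

```text
1.1 [ 403.10795771 -174.48953521  164.11723851] [-0.74753487  0.16730723  2.15229409  0.56244865  0.91268866 -0.39013499]
pre tcp [449.3 -94.9 151.7] row [0.0765, -0.0184, 0.0493] [0.0011, 0.0007, -0.0002]
```

Request:
{"method": "send_rows", "body": {
  "targets": [0.0765,-0.0184,0.0493,0,0,0,1,0.0765,-0.0184,0.0493,0,0,0,1,0.0765,-0.0184,0.0493,0,0,0,1,0.0765,-0.0184,0.0493,0,0,0,1,0.0765,-0.0184,0.0493,0,0,0,1]
}}

```text
clock: 1.52
eef_pos: [448.7, -96.3, 151.8]
tcp_rot: [3.141, -0.435, 0.847]
contact_force: [-0.5, -0.9, 0.2]
opening: 1.0
grasp_force: 0.0
```

```bash
python3 - <<'E'
from fit import *
from rig import r,cams
st=r.sense(); a=att(.844,25);print(st["clock"],st["eef_pos"],st["qpos"])
p=tf(c0,[(-12,0,42)])[0]
f=cams.grab_frame("wrist"); pickle.dump(f,open("pics/w.pkl","wb"));print({k:f[k] for k in f if k!="color"})
cv2.imwrite("pics/w0.png",cv2.resize(f["color"],(800,600),interpolation=cv2.INTER_CUBIC))
go(st,p,a,0,"grasp")
E
```

```text
1.5167 [448.73612825 -96.27034284 151.81029688] [-0.528575    0.17578334  2.18006876  0.61693198  0.79596274 -0.2451162 ]
{'fx': 297.3186396354542, 'fy': 297.3186396354542, 'cx': 251.25810147445296, 'cy': 191.06391300546, 'xyz': array([453.45297177, -92.40099112, 311.49502007]), 'attitude': array([-2.99862441e+00, -1.66253811e-03, -7.24227480e-01])}
grasp tcp [488.7 -50.7  24.8] row [0.0014, -0.0004, 0.1407] [-0.0001, 0.0011, 0.0024]
```

View pics/w0.png

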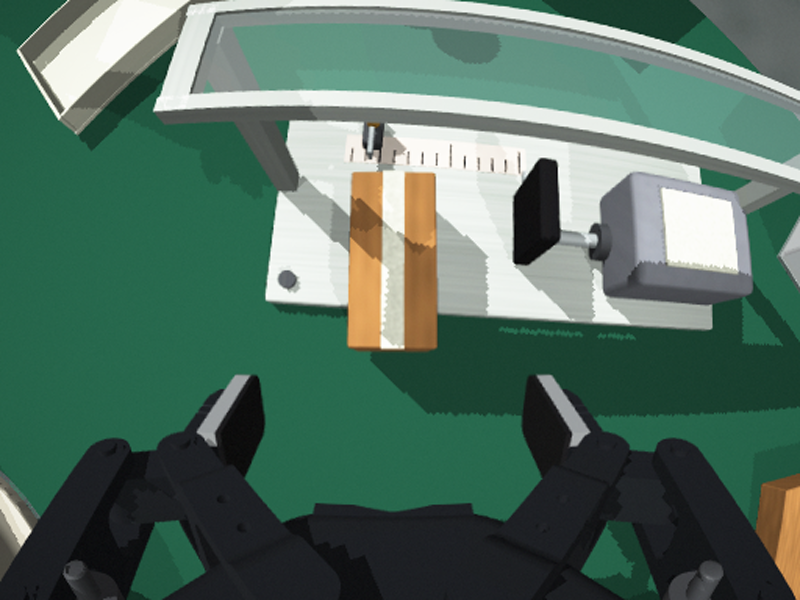

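Request:
{"method": "send_rows", "body": {
  "targets": [0,0,0.035,0,0,0,1,0,0,0.07,0,0,0,1,0,0,0.105,0,0,0,1,0.001,0,0.13,0,0,0,1,0.001,0,0.14,0,0,0,1,0.001,0,0.14,0,0,0,1,0.001,0,0.14,0,0,0,-1,0.001,0,0.14,0,0,0,-1,0.001,0,0.14,0,0,0,-1,0.001,0,0.14,0,0,0,-1,0.001,0,0.14,0,0,0,-1,0.001,0,0.14,0,0,0,-1],
  "grip_force": 40
}}

```text
clock: 2.57
eef_pos: [489.3, -52.9, 26.7]
tcp_rot: [3.138, -0.436, 0.845]
contact_force: [-3.3, -3.4, 5.0]
opening: 0.558
grasp_force: 40.3
```

```bash
python3 - <<'E'
from fit import *
from rig import r
st=r.sense(); a=att(.844,25);print(st["clock"],st["eef_pos"],st["opening"],st["grasp_force"],st["contact_force"])
u=lambda x,y,z: tf(c0,[(x,y,z)])[0]
go(st,u(-12,0,60),a,0,"lift"); go(st,u(-152,0,60),a,0,"out");go(st,u(-152,0,260),a,0,"up")
E
```

```text
2.5667 [489.27598896 -52.92580784  26.68686083] 0.5582430817923444 40.338581800460815 [-3.30665329 -3.35721207  5.00124193]
lift tcp [488.7 -50.7  42.8] row [0.008, -0.0019, -0.0141] [0.0034, 0.0002, 0.0008]
out tcp [ 395.6 -155.3   42.8] row [-0.1189, -0.0018, -0.0732] [0.0034, 0.0002, 0.0008]
up tcp [ 395.6 -155.3  242.8] row [-0.0344, -0.0011, -0.2545] [0.0034, 0.0002, 0.0008]
```

Request:
{"method": "send_rows", "body": {
  "targets": [0.004,0,-0.008,0,0,0,-1,0.008,-0.001,-0.015,0,0,0,-1,-0.017,-0.001,-0.027,0,0,0,-1,-0.047,-0.001,-0.04,0,0,0,-1,-0.08,-0.001,-0.056,0,0,0,-1,-0.107,-0.001,-0.068,0,0,0,-1,-0.119,-0.001,-0.073,0,0,0,-1,-0.105,-0.001,-0.103,0,0,0,-1,-0.088,-0.001,-0.14,0,0,0,-1,-0.071,-0.001,-0.176,0,0,0,-1,-0.054,-0.001,-0.213,0,0,0,-1,-0.036,-0.001,-0.25,0,0,0,-1]
}}

```text
clock: 3.57
eef_pos: [394.9, -154.6, 239.3]
tcp_rot: [3.14, -0.434, 0.844]
contact_force: [1.0, -0.4, -2.8]
opening: 0.558
grasp_force: 42.4
```

```bash
python3 - <<'E'
from fit import *
from rig import r,cams
f=cams.grab_frame("wrist"); pickle.dump(f,open("pics/w1.pkl","wb"));print({k:f[k] for k in f if k!="color"})
cv2.imwrite("pics/w1.png",cv2.resize(f["color"],(800,600),interpolation=cv2.INTER_CUBIC))
st=r.sense(); print(st["clock"],st["eef_pos"],st["opening"],st["grasp_force"],st["contact_force"])
a=att(tr[2],25)
u=lambda x,y,z: tf(tr,[(x,y,z)])[0]
go(st,[360,0,260],att(.4,25),0,"via");go(st,u(-12,0,200),a,0,"above")
E
```

```text
{'fx': 297.3186396354542, 'fy': 297.3186396354542, 'cx': 251.25810147445296, 'cy': 191.06391300546, 'xyz': array([ 399.61098158, -150.49591754,  398.98558747]), 'attitude': array([-3.00000204e+00, -2.60535619e-03, -7.27747477e-01])}
3.6167 [ 398.2996988  -156.65181327  246.74317102] 0.5586135650434595 42.540178298950195 [ 4.22635228 -2.18284138  7.48325834]
via tcp [367.4   3.1 242.8] row [0.0884, -0.1295, 0.0439] [-0.1763, -0.0022, 0.4057]
above tcp [459.7 322.5 182.8] row [0.3354, -0.2739, 0.2233] [-0.3237, -0.0042, 0.7209]
```

View pics/w1.png

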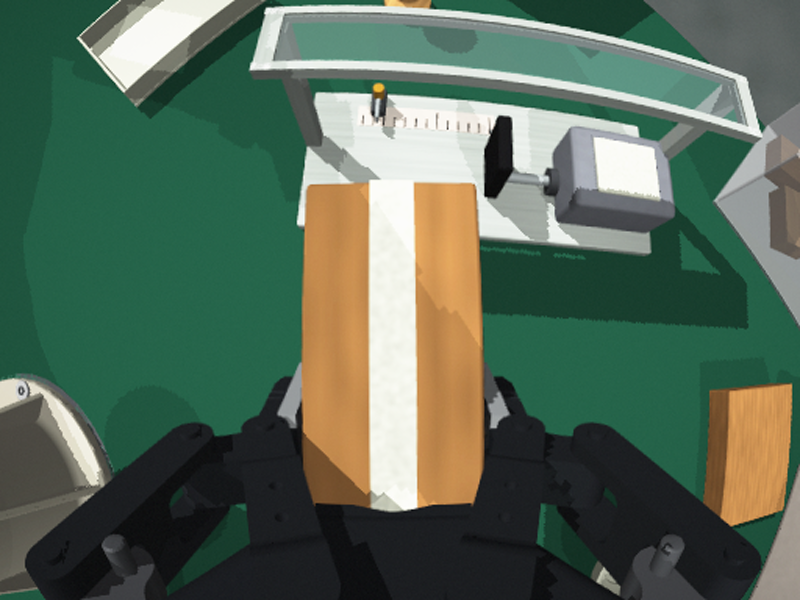

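Request:
{"method": "send_rows", "body": {
  "targets": [0.022,-0.032,0.01,-0.044,0,0.1,-1,0.044,-0.065,0.02,-0.088,0,0.2,-1,0.066,-0.097,0.033,-0.132,0,0.3,-1,0.0884,-0.1295,0.0439,-0.1763,-0.0022,0.4057,-1,0.3354,-0.2739,0.2233,-0.3237,-0.0042,0.7209,-1,0.3354,-0.2739,0.2233,-0.3237,-0.0042,0.7209,-1,0.3354,-0.2739,0.2233,-0.3237,-0.0042,0.7209,-1,0.3354,-0.2739,0.2233,-0.3237,-0.0042,0.7209,-1,0.3354,-0.2739,0.2233,-0.3237,-0.0042,0.7209,-1,0.3354,-0.2739,0.2233,-0.3237,-0.0042,0.7209,-1,0.3354,-0.2739,0.2233,-0.3237,-0.0042,0.7209,-1,0.3354,-0.2739,0.2233,-0.3237,-0.0042,0.7209,-1]
}}

```text
clock: 4.62
eef_pos: [400.2, 96.3, 206.9]
tcp_rot: [-3.141, -0.416, 0.081]
contact_force: [0.8, -0.5, -2.3]
opening: 0.557
grasp_force: 42.7
```

```bash
python3 - <<'E'
from fit import *
from rig import r
st=r.sense(); print(st["clock"],st["eef_pos"],st["opening"],st["grasp_force"],st["contact_force"],st["qpos"])
a=att(tr[2],25)
u=lambda x,y,z: tf(tr,[(x,y,z)])[0]
go(st,u(-12,0,100),a,0,"a100")
E
```

```text
4.6167 [400.18325478  96.32677387 206.86176641] 0.5574961446410963 42.736769914627075 [ 0.79310023 -0.54104929 -2.32665843] [ 0.30732045 -0.16528802  2.35390278 -0.1716665   0.55291099  1.92489867]
a100 tcp [459.7 322.5  82.8] row [0.0208, -0.2204, 0.1451] [-0.013, 0.0204, 0.0264]
```

Request:
{"method": "send_rows", "body": {
  "targets": [0.0208,-0.2204,0.1451,-0.013,0.0204,0.0264,-1,0.0208,-0.2204,0.1451,-0.013,0.0204,0.0264,-1,0.0208,-0.2204,0.1451,-0.013,0.0204,0.0264,-1,0.0208,-0.2204,0.1451,-0.013,0.0204,0.0264,-1,0.0208,-0.2204,0.1451,-0.013,0.0204,0.0264,-1,0.0208,-0.2204,0.1451,-0.013,0.0204,0.0264,-1,0.0208,-0.2204,0.1451,-0.013,0.0204,0.0264,-1,0.0208,-0.2204,0.1451,-0.013,0.0204,0.0264,-1,0.0208,-0.2204,0.1451,-0.013,0.0204,0.0264,-1,0.0208,-0.2204,0.1451,-0.013,0.0204,0.0264,-1]
}}

```text
clock: 5.45
eef_pos: [458.8, 321.6, 82.2]
tcp_rot: [3.14, -0.434, 0.055]
contact_force: [0.6, -0.9, -1.9]
opening: 0.555
grasp_force: 43.1
```

```bash
python3 - <<'E'
from fit import *
from rig import r
st=r.sense(); print(st["clock"],st["eef_pos"],st["opening"],st["grasp_force"],st["contact_force"],st["qpos"])
a=att(tr[2],25)
u=lambda x,y,z: tf(tr,[(x,y,z)])[0]
go(st,u(-12,0,40),a,0,"a40")
go(st,u(-12,0,36),a,0,"a36")
E
```

```text
5.45 [458.81778073 321.59143254  82.16222416] 0.5553861995988877 43.124640583992004 [ 0.6060073  -0.88915725 -1.9420546 ] [ 0.78078108  0.35824609  2.14954599 -0.77745085  0.41073625  2.98285554]
a40 tcp [459.7 322.5  22.8] row [-0.0241, -0.0009, 0.0543] [0.0001, 0.0023, 0.0029]
a36 tcp [459.7 322.5  18.8] row [-0.0258, -0.0009, 0.0579] [0.0001, 0.0023, 0.0029]
```

```bash
python3 - <<'E'
from fit import *
from rig import r
st=r.sense()
a=att(tr[2]+.15,25)
u=lambda x,y,z: tf(tr,[(x,y,z)])[0]
for z in(60,42,36): go(st,u(-12,0,z),a,0,z)
E
```

```text
60 tcp [459.5 323.6  42.8] row [-0.0158, -0.0021, 0.0361] [0.0633, 0.0024, -0.1332]
42 tcp [459.5 323.6  24.8] row [-0.0234, -0.0021, 0.0524] [0.0633, 0.0024, -0.1332]
36 tcp [459.5 323.6  18.8] row [-0.0259, -0.0021, 0.0579] [0.0633, 0.0024, -0.1332]
```

Request:
{"method": "send_rows", "body": {
  "targets": [-0.005,-0.001,0.012,0.03,0.001,-0.066,-1,-0.01,-0.002,0.024,0.063,0.002,-0.133,-1,-0.016,-0.002,0.036,0.063,0.002,-0.133,-1,-0.02,-0.002,0.045,0.063,0.002,-0.133,-1,-0.0234,-0.0021,0.0524,0.063,0.002,-0.133,-1,-0.0242,-0.0021,0.0543,0.063,0.002,-0.133,-1,-0.025,-0.0021,0.0561,0.063,0.002,-0.133,-1,-0.025,-0.0021,0.0561,0.063,0.002,-0.133,-1]
}}

```text
clock: 6.12
eef_pos: [465.2, 325.5, 29.9]
tcp_rot: [-3.14, -0.419, 0.203]
contact_force: [0.5, -0.4, -1.2]
opening: 0.554
grasp_force: 43.3
```

```bash
python3 - <<'E'
from fit import *
from rig import r
st=r.sense(); print(st["clock"],st["eef_pos"],st["opening"],st["grasp_force"],st["contact_force"],st["qpos"])
a=att(tr[2]+.15,25)
u=lambda x,y,z: tf(tr,[(x,y,z)])[0]
go(st,u(-12,0,36),a,0,36)
E
```

```text
6.1167 [465.20921679 325.53073993  29.90749394] 0.5540569816999993 43.27095150947571 [ 0.53848102 -0.3781201  -1.18364086] [ 0.73070447  0.46064351  2.17064684 -0.97131706  0.24836828  3.01647415]
36 tcp [459.5 323.6  18.8] row [-0.01, 0.0007, 0.0077] [-0.0025, 0.0175, 0.001]
```

```bash
python3 - <<'E'
from fit import *
from rig import r
st=r.sense()
u=lambda x,y,z: tf(tr,[(x,y,z)])[0]
go(st,[440,323,190],att(.25,25),0,"up")
for y in (.6,.95,1.3,1.62): go(st,u(0,-12,200),att(y,25),0,y)
E
```

```text
up tcp [447.8 325.  172.8] row [0.0424, -0.0033, -0.1375] [0.0174, 0.0175, -0.0427]
0.6 tcp [470.9 315.2 182.8] row [0.0654, 0.011, -0.1383] [0.1625, 0.0169, -0.3612]
0.95 tcp [468.9 317.2 182.8] row [0.064, 0.0086, -0.1389] [0.3077, 0.016, -0.6796]
1.3 tcp [466.4 318.4 182.8] row [0.0619, 0.0069, -0.1398] [0.453, 0.0147, -0.9981]
1.62 tcp [463.9 318.7 182.8] row [0.0597, 0.0061, -0.1408] [0.5858, 0.0131, -1.2892]
```

Request:
{"method": "send_rows", "body": {
  "targets": [0.013,-0.001,-0.041,0.017,0.017,-0.04,-1,0.026,-0.002,-0.082,0.017,0.017,-0.04,-1,0.042,-0.003,-0.1375,0.017,0.017,-0.04,-1,0.0654,0.011,-0.1383,0.1625,0.0169,-0.3612,-1,0.0654,0.011,-0.1383,0.1625,0.0169,-0.3612,-1,0.0654,0.011,-0.1383,0.1625,0.0169,-0.3612,-1,0.064,0.0086,-0.1389,0.3077,0.016,-0.6796,-1,0.064,0.0086,-0.1389,0.3077,0.016,-0.6796,-1,0.064,0.0086,-0.1389,0.3077,0.016,-0.6796,-1,0.0619,0.0069,-0.1398,0.453,0.0147,-0.9981,-1,0.0619,0.0069,-0.1398,0.453,0.0147,-0.9981,-1,0.0597,0.0061,-0.1408,0.5858,0.0131,-1.2892,-1]
}}

```text
clock: 7.12
eef_pos: [463.6, 318.6, 182.7]
tcp_rot: [-3.141, -0.425, 0.934]
contact_force: [0.4, -0.6, -2.4]
opening: 0.555
grasp_force: 43.4
```

```bash
cat > s.py <<'E'
from fit import *
from rig import r
st=r.sense(); print(st["clock"],st["eef_pos"].round(1),st["tcp_rot"].round(3),st["opening"].round(3),st["grasp_force"],st["contact_force"].round(1),st["qpos"].round(3))
E
python3 - <<'E'
from s import *
u=lambda x,y,z: tf(tr,[(x,y,z)])[0]
for z in (200,100): go(st,u(0,-12,z),att(1.62,25),0,z)
E
```

```text
Traceback (most recent call last):
  File "s.py", line 3, in <module>
    st=r.sense(); print(st["clock"],st["eef_pos"].round(1),st["tcp_rot"].round(3),st["opening"].round(3),st["grasp_force"],st["contact_force"].round(1),st["qpos"].round(3))
                                                                                  ^^^^^^^^^^^^^^^^^^^
AttributeError: 'float' object has no attribute 'round'
```

```bash
sed -i 's/st\["opening"\].round(3)/round(st["opening"],3)/' s.py
python3 - <<'E'
from s import *
u=lambda x,y,z: tf(tr,[(x,y,z)])[0]
for z in (200,100): go(st,u(0,-12,z),att(1.62,25),0,z)
E
```

```text
7.1167 [463.6 318.6 182.7] [-3.141 -0.425  0.934] 0.555 43.42724919319153 [ 0.4 -0.6 -2.4] [0.491 0.156 2.107 0.365 0.52  0.843]
200 tcp [463.9 318.7 182.8] row [0.0003, 0.0002, -0.0] [0.2857, 0.0105, -0.6236]
100 tcp [463.9 318.7  82.8] row [-0.041, 0.0002, 0.0911] [0.2857, 0.0105, -0.6236]
```

Request:
{"method": "send_rows", "body": {
  "targets": [0,0,0,0.2857,0.0105,-0.6236,-1,0,0,0,0.2857,0.0105,-0.6236,-1,0,0,0,0.2857,0.0105,-0.6236,-1,0,0,0,0.2857,0.0105,-0.6236,-1,-0.041,0,0.0911,0.2857,0.0105,-0.6236,-1,-0.041,0,0.0911,0.2857,0.0105,-0.6236,-1,-0.041,0,0.0911,0.2857,0.0105,-0.6236,-1,-0.041,0,0.0911,0.2857,0.0105,-0.6236,-1,-0.041,0,0.0911,0.2857,0.0105,-0.6236,-1]
}}

```text
clock: 7.87
eef_pos: [463.2, 318.3, 81.6]
tcp_rot: [-3.138, -0.435, 1.613]
contact_force: [-0.7, 0.3, -1.7]
opening: 0.559
grasp_force: 43.3
```

```bash
python3 - <<'E'
from s import *
u=lambda x,y,z: tf(tr,[(x,y,z)])[0]
for z in (60,45,37,36): go(st,u(0,-12,z),att(1.62,25),0,z)
E
```

```text
7.8667 [463.2 318.3  81.6] [-3.138 -0.435  1.613] 0.559 43.33811044692993 [-0.7  0.3 -1.7] [ 0.352  0.424  2.031  0.699  0.675 -0.243]
60 tcp [463.9 318.7  42.8] row [-0.016, 0.0008, 0.0354] [-0.0008, 0.0018, -0.0064]
45 tcp [463.9 318.7  27.8] row [-0.0223, 0.0009, 0.049] [-0.0008, 0.0018, -0.0064]
37 tcp [463.9 318.7  19.8] row [-0.0257, 0.0009, 0.0562] [-0.0008, 0.0018, -0.0064]
36 tcp [463.9 318.7  18.8] row [-0.0261, 0.0009, 0.0571] [-0.0008, 0.0018, -0.0064]
```

Request:
{"method": "send_rows", "body": {
  "targets": [-0.008,0,0.018,0,0,-0.006,-1,-0.016,0.001,0.0354,0,0.0018,-0.0064,-1,-0.0223,0.001,0.049,0,0.0018,-0.0064,-1,-0.024,0.001,0.0525,0,0.0018,-0.0064,-1,-0.025,0.001,0.055,0,0.0018,-0.0064,-1,-0.0257,0.001,0.0562,0,0.0018,-0.0064,-1,-0.0257,0.001,0.0562,0,0.0018,-0.0064,-1]
}}

```text
clock: 8.45
eef_pos: [465.7, 319.2, 21.6]
tcp_rot: [3.137, -0.438, 1.623]
contact_force: [0.6, -0.3, -1.5]
opening: 0.555
grasp_force: 43.4
```

```bash
python3 - <<'E'
from s import *
from rig import cams
f=cams.grab_frame("top"); cv2.imwrite("pics/top2.png",cv2.resize(f["color"][130:290,60:260],(800,640))[:600])
u=lambda x,y,z: tf(tr,[(x,y,z)])[0]
go(st,u(0,-12,36),att(1.62,25),0,36)
E
```

```text
8.45 [465.7 319.2  21.6] [ 3.137 -0.438  1.623] 0.555 43.403618931770325 [ 0.6 -0.3 -1.5] [ 0.351  0.537  2.046  0.828  0.58  -0.409]
36 tcp [463.9 318.7  18.8] row [-0.0016, -0.0018, 0.0024] [0.0029, -0.0012, 0.0028]
```

Request:
{"method": "send_rows", "body": {
  "targets": [-0.0008,-0.001,0.0015,0,0,0,-1,-0.0014,-0.0015,0.003,0,0,0,-1,-0.0014,-0.0015,0.003,0,0,0,-1,-0.0014,-0.0015,0.003,0,0,0,-1]
}}

```text
clock: 8.83
eef_pos: [464.3, 319.0, 18.6]
tcp_rot: [3.137, -0.438, 1.623]
contact_force: [-1.6, -6.4, 16.4]
opening: 0.558
grasp_force: 45.5
```

```bash
python3 s.py
```

```text
8.8333 [464.3 319.   18.6] [ 3.137 -0.438  1.623] 0.558 45.48409402370453 [-1.6 -6.4 16.4] [ 0.351  0.541  2.05   0.838  0.575 -0.422]
```

Request:
{"method": "send_rows", "body": {
  "targets": [0.0003,0,-0.001,0,0,0,-1,0.0003,0,-0.001,0,0,0,1,0.0003,0,-0.001,0,0,0,1,0.0003,0,-0.001,0,0,0,1,0.0003,0,-0.001,0,0,0,1,0.0003,0,-0.001,0,0,0,1,0.0003,0,-0.001,0,0,0,1,0,0,-0.02,0,0,0,1,0,0,-0.05,0,0,0,1,0,0,-0.09,0,0,0,1,0,0,-0.13,0,0,0,1,0,0,-0.16,0,0,0,1]
}}

```text
clock: 9.83
eef_pos: [466.8, 250.0, 164.2]
tcp_rot: [3.138, -0.436, 1.623]
contact_force: [1.0, 0.3, 0.9]
opening: 1.0
grasp_force: 0.0
```

```bash
python3 - <<'E'
from s import *
from rig import cams
f=cams.grab_frame("scene"); 
A=cv2.resize(f["color"][150:230,300:400],(800,640))[:600]
f2=cams.grab_frame("top"); B=cv2.resize(f2["color"][150:230,90:190],(400,320))
C=cv2.resize(f["color"][150:230,300:400],(400,320))
cv2.imwrite("pics/ck.png",np.hstack([C,B]))
go(st,[400,-60,230],att(.781,35),19,"via")
E
```

```text
9.8333 [466.8 250.  164.2] [ 3.138 -0.436  1.623] 1.0 0.0 [1.  0.3 0.9] [ 0.216  0.265  2.018  0.578  0.867 -0.217]
via tcp [400. -60. 230.] row [-0.2497, -0.0821, -0.1893] [-0.418, 0.163, 0.7299]
```

View pics/ck.png

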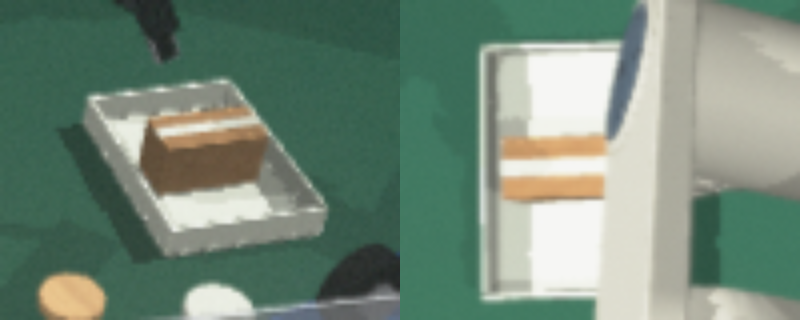

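```bash
python3 - <<'E'
from s import *
u=lambda x,y,z: tf(g,[(x,y,z)])[0]
go(st,[390,150,260],att(1.2,30),19,"via1");go(st,[370,-60,260],att(.781,40),19,"via2")
go(st,u(-5,20,60),att(.781,47),130,"pre")
E
```

```text
9.9333 [469.3 250.4 166.2] [ 3.131 -0.438  1.624] 0.999 0.0 [-0.3  2.1 -0.9] [ 0.215  0.263  2.016  0.58   0.865 -0.218]
via1 tcp [390. 150. 260.] row [-0.0472, -0.0833, -0.1265] [-0.186, 0.0825, 0.3764]
via2 tcp [370. -60. 260.] row [-0.2361, -0.1135, -0.2153] [-0.445, 0.2409, 0.7135]
pre tcp [ 500.8 -131.   135.7] row [-0.3593, 0.0125, -0.1344] [-0.4892, 0.3557, 0.6871]
```

Request:
{"method": "send_rows", "body": {
  "targets": [-0.0472,-0.0833,-0.1265,-0.186,0.0825,0.3764,0,-0.0472,-0.0833,-0.1265,-0.186,0.0825,0.3764,0,-0.0472,-0.0833,-0.1265,-0.186,0.0825,0.3764,0,-0.0472,-0.0833,-0.1265,-0.186,0.0825,0.3764,0,-0.2361,-0.1135,-0.2153,-0.445,0.2409,0.7135,0,-0.2361,-0.1135,-0.2153,-0.445,0.2409,0.7135,0,-0.2361,-0.1135,-0.2153,-0.445,0.2409,0.7135,0,-0.2361,-0.1135,-0.2153,-0.445,0.2409,0.7135,0,-0.2361,-0.1135,-0.2153,-0.445,0.2409,0.7135,0,-0.2361,-0.1135,-0.2153,-0.445,0.2409,0.7135,0,-0.2361,-0.1135,-0.2153,-0.445,0.2409,0.7135,0,-0.2361,-0.1135,-0.2153,-0.445,0.2409,0.7135,0]
}}

```text
clock: 10.93
eef_pos: [368.5, -61.6, 256.3]
tcp_rot: [-3.135, -0.692, 0.772]
contact_force: [-0.7, 0.1, -0.1]
opening: 0.497
grasp_force: 0.0
```

```bash
python3 - <<'E'
from s import *
u=lambda x,y,z: tf(g,[(x,y,z)])[0]
go(st,u(-5,20,60),att(.781,47),130,"pre")
E
```

```text
10.9333 [368.5 -61.6 256.3] [-3.135 -0.692  0.772] 0.497 0.0 [-0.7  0.1 -0.1] [-0.796 -0.108  2.309  0.796  1.104 -0.432]
pre tcp [ 500.8 -131.   135.7] row [-0.0412, 0.1429, 0.1215] [-0.0009, 0.1284, -0.0067]
```

Request:
{"method": "send_rows", "body": {
  "targets": [-0.0412,0.1429,0.1215,0,0.1284,-0.0067,0,-0.0412,0.1429,0.1215,0,0.1284,-0.0067,0,-0.0412,0.1429,0.1215,0,0.1284,-0.0067,0,-0.0412,0.1429,0.1215,0,0.1284,-0.0067,0,-0.0412,0.1429,0.1215,0,0.1284,-0.0067,0,-0.0412,0.1429,0.1215,0,0.1284,-0.0067,0,-0.0412,0.1429,0.1215,0,0.1284,-0.0067,0]
}}

```text
clock: 11.52
eef_pos: [501.5, -125.3, 134.2]
tcp_rot: [-3.135, -0.82, 0.786]
contact_force: [-1.1, 0.4, 1.0]
opening: 0.5
grasp_force: 0.0
```

```bash
python3 - <<'E'
from s import *
from rig import cams
f=cams.grab_frame("wrist"); pickle.dump(f,open("pics/w2.pkl","wb"));print({k:f[k] for k in f if k!="color"})
print(proj.__name__)
def fish(f,P):
    c=(np.atleast_2d(P)-f["xyz"])@R.from_euler("xyz",f["attitude"]).as_matrix()
    n=np.hypot(c[:,0],c[:,1]); th=np.arctan2(n,c[:,2])
    return np.c_[f["cx"]+f["fx"]*th*c[:,0]/n, f["cy"]+f["fy"]*th*c[:,1]/n]
q=fish(f,tf(g,[(0,0,79),(38,0,26),(50,100,12),(85,170,12),(-55,170,12)])); print(q.round(1).tolist())
im=f["color"]; m=cv2.resize(im,(512,384))
a,b=[int(x) for x in q[2]]
cr=lambda im,u,v,w,h,W,H:cv2.resize(im[max(v,0):v+h,max(u,0):u+w],(W,H),interpolation=cv2.INTER_CUBIC)
S=load("scene")["color"]
pic=np.zeros((600,800,3),np.uint8)
pic[:300,:400]=cr(im,0,0,512,384,400,300)
pic[:300,400:]=cr(im,a-40,max(b-30,0),80,60,400,300); print("crop wrist origin",a-40,max(b-30,0))
pic[300:,:400]=cr(load("w")["color"],210,65,60,45,400,300)
pic[300:,400:]=cr(S,240,200,60,45,400,300)
cv2.imwrite("pics/mk.png",pic)
E
```

```text
11.5167 [ 501.5 -125.3  134.2] [-3.135 -0.82   0.786] 0.5 0.0 [-1.1  0.4  1. ] [-0.754  0.411  2.157  1.116  0.95  -0.834]
{'fx': 297.3186396354542, 'fy': 297.3186396354542, 'cx': 251.25810147445296, 'cy': 191.06391300546, 'xyz': array([ 464.46483221, -165.35300946,  284.5237756 ]), 'attitude': array([-2.61381639,  0.00378262, -0.77939917])}
proj
[[279.4, 174.2], [274.1, 171.8], [184.2, 169.7], [134.4, 146.9], [108.7, 255.1]]
crop wrist origin 144 139
```

View pics/mk.png

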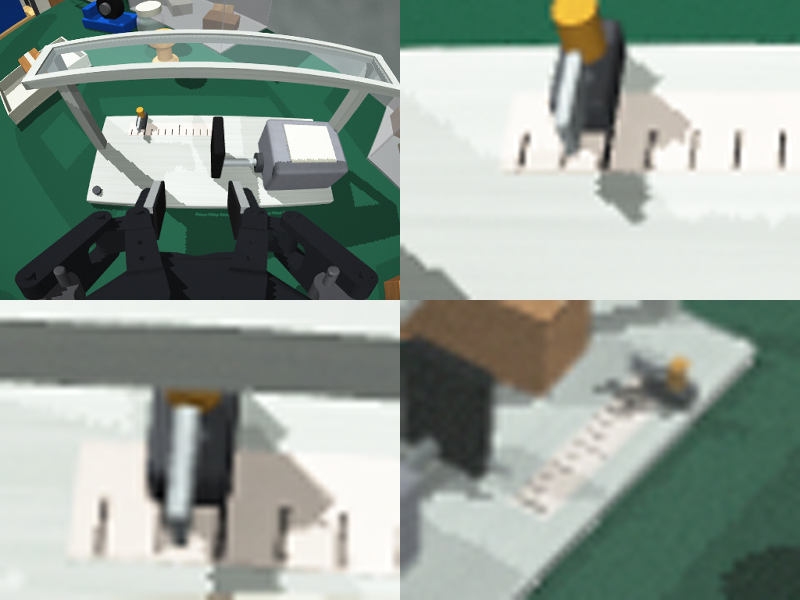

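```bash
cat >> fit.py <<'E'
def fish(f,P):
    c=(np.atleast_2d(P)-f["xyz"])@R.from_euler("xyz",f["attitude"]).as_matrix()
    n=np.hypot(c[:,0],c[:,1]); th=np.arctan2(n,c[:,2])
    return np.c_[f["cx"]+f["fx"]*th*c[:,0]/n, f["cy"]+f["fy"]*th*c[:,1]/n]
E
python3 - <<'E'
from s import *
w2,w=load("w2"),load("w")
e=lambda p:np.r_[fish(w2,tf(g,[p]))[0]-(176.6,169.6),fish(w,tf(g,[p]))[0]-(236.6,100.9)]
o=least_squares(e,[50,100,20]);print("tip",o.x,o.fun)
for z in(12,20,26):
  for f,uv in((w2,(176.6,169.6)),(w,(236.6,100.9))):
    q=least_squares(lambda p:fish(f,tf(g,[(p[0],p[1],z)]))[0]-uv,[50,100]).x; print(z,q)
# check plate in w2: top edge corners, from w2 downscaled view (x1.28)
print("plate top pred",fish(w2,tf(g,[(-20,6,79),(-20,-6,79),(30,6,79),(-20,6,15)])).round(1).tolist(), "bed corners",fish(w2,tf(g,[(85,170,12),(-55,170,12),(-55,-165,12)])).round(1).tolist())
# scale ticks in w2 crop bottoms
for u in (521,607,650,691,738,783):
  n=(144+(u-400)/5-.4,139+168/5-.4); print(least_squares(lambda p:fish(w2,tf(g,[(p[0],p[1],12)]))[0]-n,[50,100]).x.round(1),end="")
print("scene ptr",inv(g,unproj(S,(256.3,224.6),26)[0]))
u=lambda x,y,z: tf(g,[(x,y,z)])[0]
go(st,u(-5,0,60),att(.781,47),110,"pre2");go(st,u(-5,0,60),att(.781,47),0,"grasp")
E
```

```text
11.5667 [ 500.9 -125.3  135.4] [-3.137 -0.82   0.788] 0.497 0.0 [0.4 0.7 0.2] [-0.755  0.407  2.158  1.116  0.951 -0.834]
tip [ 44.01877557 105.32669703  21.94952016] [ 0.45594102 -0.50618012 -0.45223333  0.48576064]
12 [ 50.15404941 108.95316937]
12 [ 49.34309627 105.7236484 ]
20 [ 44.68304633 106.37619641]
20 [ 45.54938802 105.05605016]
26 [ 40.57979403 104.4434667 ]
26 [ 42.70410683 104.55535147]
plate top pred [[272.8, 195.1], [287.8, 195.2], [271.2, 146.0], [268.9, 227.0]] bed corners [[134.4, 146.9], [108.7, 255.1], [427.1, 255.0]]
[ 46.7 118.9][46.6 98.6][46.5 88.6][46.5 79.2][46.5 68.6][46.5 58.5]scene ptr [41.25307715  5.05936487]
pre2 tcp [ 525.3 -134.9  122.1] row [-0.0027, 0.0241, 0.0166] [-0.0093, 0.0, 0.0046]
grasp tcp [582.4 -78.2  47. ] row [-0.0027, 0.0251, 0.1266] [-0.0093, 0.0, 0.0046]
```

Request:
{"method": "send_rows", "body": {
  "targets": [-0.0027,0.0241,0.0166,-0.0093,0,0.0046,0,-0.0027,0.0241,0.0166,-0.0093,0,0.0046,0,-0.0027,0.025,0.045,-0.0093,0,0.0046,0,-0.0027,0.025,0.07,-0.0093,0,0.0046,0,-0.0027,0.025,0.095,-0.0093,0,0.0046,0,-0.0027,0.025,0.115,-0.0093,0,0.0046,0,-0.0027,0.0251,0.1266,-0.0093,0,0.0046,0,-0.0027,0.0251,0.1266,-0.0093,0,0.0046,0,-0.0027,0.0251,0.1266,-0.0093,0,0.0046,0]
}}

```text
clock: 12.32
eef_pos: [582.6, -80.2, 49.2]
tcp_rot: [3.136, -0.821, 0.783]
contact_force: [0.2, 0.4, 0.3]
opening: 0.499
grasp_force: 0.0
```

```bash
python3 - <<'E'
from s import *
u=lambda x,y,z: tf(g,[(x,y,z)])[0]
go(st,u(-5,0,60),att(.781,47),0,"grasp")
E
```

```text
12.3167 [582.6 -80.2  49.2] [ 3.136 -0.821  0.783] 0.499 0.0 [0.2 0.4 0.3] [-0.568  0.616  2.102  1.391  0.81  -0.991]
grasp tcp [582.4 -78.2  47. ] row [-0.0007, -0.0015, 0.0024] [0.0036, -0.0003, 0.0016]
```

Request:
{"method": "send_rows", "body": {
  "targets": [-0.0007,-0.0015,0.0024,0.0036,0,0.0016,0,-0.0007,-0.0015,0.0024,0.0036,0,0.0016,-1,-0.0007,-0.0015,0.0024,0.0036,0,0.0016,-1,-0.0007,-0.0015,0.0024,0.0036,0,0.0016,-1,-0.0007,-0.0015,0.0024,0.0036,0,0.0016,-1,-0.0007,-0.0015,0.0024,0.0036,0,0.0016,-1,-0.0007,-0.0015,0.0024,0.0036,0,0.0016,-1,-0.0007,-0.0015,0.0024,0.0036,0,0.0016,-1],
  "grip_force": 70
}}

```text
clock: 12.98
eef_pos: [581.5, -78.5, 46.9]
tcp_rot: [-3.139, -0.822, 0.779]
contact_force: [-11.2, 0.2, 10.6]
opening: 0.131
grasp_force: 68.4
```

```bash
python3 - <<'E'
from s import *
print(inv(g,st["eef_pos"]))
rot=R.from_euler("xyz",st["tcp_rot"])
print("gauge +y in tool",rot.inv().apply([-np.sin(g[2]),np.cos(g[2]),0]).round(3))
u=lambda x,y,z: tf(g,[(x,y,z)])[0]
go(st,u(-5,50,60),att(.781,47),0,"50")
E
```

```text
12.9833 [581.5 -78.5  46.9] [-3.139 -0.822  0.779] 0.131 68.37045192718506 [-11.2   0.2  10.6] [-0.568  0.622  2.103  1.392  0.813 -0.993]
[8.04990476 0.42753763]
gauge +y in tool [-0.002 -1.     0.001]
50 tcp [547.2 -42.7  47. ] row [0.0006, -0.0496, 0.0005] [-0.0009, -0.0015, -0.0016]
```

Request:
{"method": "send_rows", "body": {
  "targets": [0,-0.005,0,0,0,0,-1,0,-0.01,0,0,0,0,-1,0,-0.015,0,0,0,0,-1,0,-0.02,0,0,0,0,-1,0,-0.025,0,0,0,0,-1,0,-0.03,0,0,0,0,-1,0,-0.035,0,0,0,0,-1,0,-0.04,0,0,0,0,-1,0,-0.045,0,0,0,0,-1,0,-0.05,0,0,0,0,-1,0,-0.05,0,0,0,0,-1]
}}

```text
clock: 13.9
eef_pos: [548.9, -45.4, 46.9]
tcp_rot: [3.138, -0.821, 0.779]
contact_force: [1.2, -9.3, 4.7]
opening: 0.131
grasp_force: 68.8
```

```bash
python3 - <<'E'
from s import *
print(inv(g,st["eef_pos"]))
rot=R.from_euler("xyz",st["tcp_rot"])
u=lambda x,y,z: tf(g,[(x,y,z)])[0]
go(st,u(-5,100,60),att(.781,47),0,"100")
E
```

```text
13.9 [548.9 -45.4  46.9] [ 3.138 -0.821  0.779] 0.131 68.77609133720398 [ 1.2 -9.3  4.7] [-0.542  0.593  2.202  1.489  0.79  -1.093]
[ 8.1964808  46.85879745]
100 tcp [512.   -7.2  47. ] row [0.0005, -0.0531, 0.0001] [0.0055, -0.0003, -0.0014]
```

Request:
{"method": "send_rows", "body": {
  "targets": [0,-0.005,0,0,0,0,-1,0,-0.01,0,0,0,0,-1,0,-0.015,0,0,0,0,-1,0,-0.02,0,0,0,0,-1,0,-0.025,0,0,0,0,-1,0,-0.03,0,0,0,0,-1,0,-0.035,0,0,0,0,-1,0,-0.04,0,0,0,0,-1,0,-0.045,0,0,0,0,-1,0,-0.05,0,0,0,0,-1,0,-0.054,0,0,0,0,-1,0,-0.058,0,0,0,0,-1]
}}

```text
clock: 14.9
eef_pos: [510.1, -6.0, 46.9]
tcp_rot: [3.134, -0.82, 0.779]
contact_force: [3.3, -14.9, 4.0]
opening: 0.129
grasp_force: 68.9
```

```bash
python3 - <<'E'
from s import *
from rig import cams
print(inv(g,st["eef_pos"]))
f=cams.grab_frame("wrist"); pickle.dump(f,open("pics/w3.pkl","wb"))
s2=cams.grab_frame("scene"); pickle.dump(s2,open("pics/s3.pkl","wb"))
im=f["color"]; q=fish(f,tf(g,[(42,105,26),(85,170,12)])); print("pred",q)
cr=lambda im,u,v,w,h,W,H:cv2.resize(im[max(v,0):v+h,max(u,0):u+w],(W,H),interpolation=cv2.INTER_CUBIC)
pic=np.zeros((600,800,3),np.uint8); a,b=[int(x) for x in q[0]]
pic[:300,:400]=cr(im,0,0,512,384,400,300)
pic[:300,400:]=cr(im,max(a-40,0),max(b-30,0),80,60,400,300); print(a-40,max(b-30,0))
pic[300:,:400]=cr(s2["color"],245,180,60,45,400,300)
pic[300:,400:]=cr(cams.grab_frame("top")["color"],200,140,80,60,400,300)
cv2.imwrite("pics/p3.png",pic)
st=r.sense(); print(st["clock"],inv(g,st["eef_pos"]),st["contact_force"])
E
```

```text
14.9 [510.1  -6.   46.9] [ 3.134 -0.82   0.779] 0.129 68.86648893356323 [  3.3 -14.9   4. ] [-0.504  0.567  2.314  1.616  0.775 -1.218]
[  8.3426509  102.20266756]
pred [[244.57746597 206.67181803]
 [162.28982519 165.81928306]]
204 176
15.05 [  8.36276753 102.50743726] [  3.05194242 -14.94702409   4.83944927]
```

View pics/p3.png

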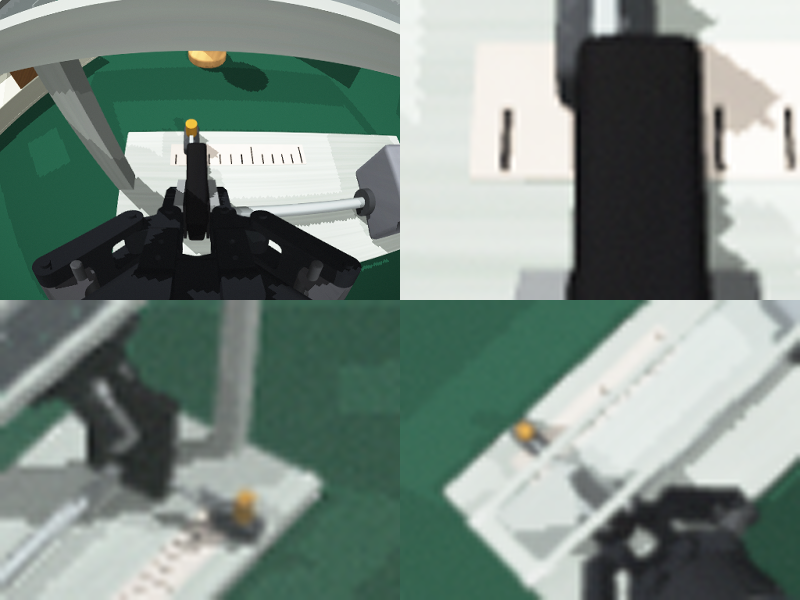

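```bash
python3 - <<'E'
from s import *
w3=load("w3")
def at(uv,x,z): return least_squares(lambda p:fish(w3,tf(g,[(x if x else p[0],p[1],z if x is None else z)]))[0][0]-uv[0],[50,100]).x[1]
def both(uv,z): return least_squares(lambda p:fish(w3,tf(g,[(p[0],p[1],z)]))[0]-uv,[50,100]).x
n=lambda u,v:(204+(u-400)/5-.4,176+v/5-.4)
print("blade",[both(n(607,15),z).round(1) for z in(22,26,30)])
print("plate edges",[both(n(u,45),79).round(1) for u in(577,700)])
print("ticks",[both(n(u,168),12).round(1) for u in(506,719,788)])
for s_ in(0,):
  q=proj(S,tf(g,[(44,102,26),(44,105,26),(60,105,26),(30,102,26),(44,102,12)])); print(((q-(245,180))*6.667+[0,300]).round())
E
```

```text
15.05 [509.9  -5.8  46.9] [ 3.134 -0.82   0.779] 0.129 68.95615696907043 [  3.1 -14.9   4.8] [-0.504  0.567  2.314  1.616  0.775 -1.218]
blade [array([ 66.1, 104.9]), array([ 63.6, 104.8]), array([ 61. , 104.7])]
plate edges [array([ 26.3, 106.8]), array([26.2, 95.4])]
ticks [array([ 47.2, 119. ]), array([47.1, 89.3]), array([47.1, 79.6])]
[[187. 495.]
 [191. 491.]
 [217. 504.]
 [165. 484.]
 [186. 515.]]
```

Request:
{"method": "send_rows", "body": {
  "targets": [0,-0.0015,0,0,0,0,-1,0,-0.0035,0,0,0,0,-1,0,-0.0035,0,0,0,0,-1,0,-0.0035,0,0,0,0,-1]
}}

```text
clock: 15.38
eef_pos: [507.7, -3.6, 46.9]
tcp_rot: [3.134, -0.82, 0.779]
contact_force: [4.3, -14.8, 5.0]
opening: 0.131
grasp_force: 69.0
```

```bash
python3 - <<'E'
from s import *
from rig import cams
print(inv(g,st["eef_pos"]))
ims=[cams.grab_frame("scene")["color"][195:220,258:292].astype(float) for _ in range(4)]
im=np.mean(ims,0).astype(np.uint8)
A=cv2.resize(im,None,fx=22,fy=22,interpolation=cv2.INTER_CUBIC)
q=(proj(S,tf(g,[(44,105,26),(60,105,26),(30,105,26)]))-(258,195)+.5)*22; print(q.round(), A.shape)
q2=(proj(S,tf(g,[(44,115,26),(60,115,26)]))-(258,195)+.5)*22; print(q2.round())
cv2.imwrite("pics/p4.png",A)
E
```

```text
15.3833 [507.7  -3.6  46.9] [ 3.134 -0.82   0.779] 0.131 69.04539227485657 [  4.3 -14.8   5. ] [-0.501  0.566  2.321  1.624  0.775 -1.226]
[  8.36725823 105.66609479]
[[354. 313.]
 [440. 354.]
 [279. 277.]] (550, 748, 3)
[[388. 279.]
 [474. 320.]]
```

View pics/p4.png

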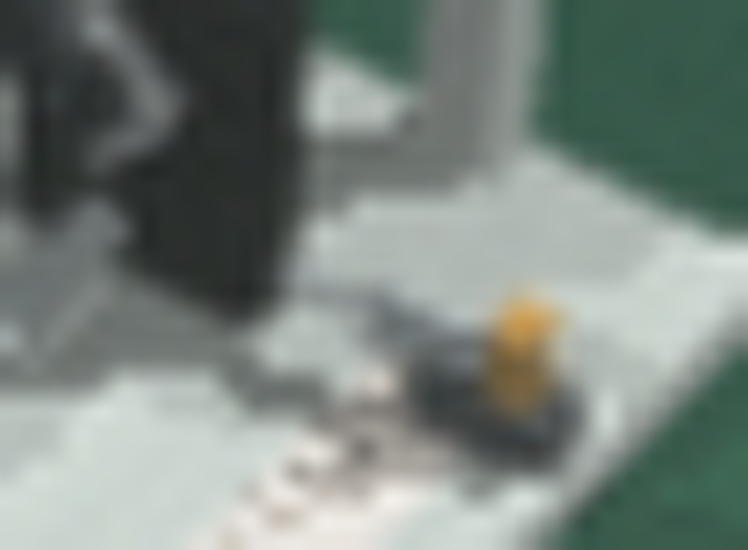

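Request:
{"method": "send_rows", "body": {
  "targets": [0,0,0,0,0,0,-1,0,0,0,0,0,0,-1,0,0,0,0,0,0,-1,0,0,0,0,0,0,-1,0,0,0,0,0,0,-1,0,0,0,0,0,0,-1,0,0,0,0,0,0,-1,0,0,0,0,0,0,-1,0,0,0,0,0,0,-1,0,0,0,0,0,0,-1,0,0,0,0,0,0,-1,0,0,0,0,0,0,-1]
}}

```text
clock: 16.58
eef_pos: [507.7, -3.6, 46.9]
tcp_rot: [3.134, -0.82, 0.779]
contact_force: [4.4, -15.4, 4.4]
opening: 0.133
grasp_force: 69.1
```

Request:
{"method": "send_rows", "body": {
  "targets": [0,0,0,0,0,0,-1,0,0,0,0,0,0,-1,0,0,0,0,0,0,-1,0,0,0,0,0,0,-1,0,0,0,0,0,0,-1,0,0,0,0,0,0,-1,0,0,0,0,0,0,-1,0,0,0,0,0,0,-1,0,0,0,0,0,0,-1,0,0,0,0,0,0,-1,0,0,0,0,0,0,-1,0,0,0,0,0,0,-1]
}}

```text
clock: 17.58
eef_pos: [507.7, -3.6, 46.9]
tcp_rot: [3.134, -0.82, 0.779]
contact_force: [2.2, -15.3, 4.8]
opening: 0.131
grasp_force: 69.1
```

```bash
python3 - <<'E'
from s import *
print(inv(g,st["eef_pos"]))
u=lambda x,y,z: tf(g,[(x,y,z)])[0]
go(st,u(-5,0.4,60),att(.781,47),0,"home")
E
```

```text
17.5833 [507.7  -3.6  46.9] [ 3.134 -0.82   0.779] 0.131 69.05616402626038 [  2.2 -15.3   4.8] [-0.501  0.566  2.321  1.624  0.775 -1.226]
[  8.37473814 105.56742851]
home tcp [582.1 -77.9  47. ] row [0.0006, 0.1052, 0.0012] [0.0091, -0.0, -0.0012]
```

Request:
{"method": "send_rows", "body": {
  "targets": [0,0.004,0,0,0,0,-1,0,0.01,0,0,0,0,-1,0,0.016,0,0,0,0,-1,0,0.022,0,0,0,0,-1,0,0.028,0,0,0,0,-1,0,0.034,0,0,0,0,-1,0,0.04,0,0,0,0,-1,0,0.046,0,0,0,0,-1,0,0.052,0,0,0,0,-1,0,0.058,0,0,0,0,-1,0,0.064,0,0,0,0,-1,0,0.068,0,0,0,0,-1]
}}

```text
clock: 18.58
eef_pos: [554.3, -50.9, 46.9]
tcp_rot: [3.137, -0.821, 0.78]
contact_force: [-0.4, -7.0, 4.7]
opening: 0.131
grasp_force: 68.8
```

```bash
python3 - <<'E'
from s import *
print(inv(g,st["eef_pos"]))
u=lambda x,y,z: tf(g,[(x,y,z)])[0]
go(st,u(-5,0.4,60),att(.781,47),0,"home")
E
```

```text
18.5833 [554.3 -50.9  46.9] [ 3.137 -0.821  0.78 ] 0.131 68.77805471420288 [-0.4 -7.   4.7] [-0.546  0.597  2.187  1.475  0.792 -1.078]
[ 8.1475925  39.16192877]
home tcp [582.1 -77.9  47. ] row [0.0007, 0.0388, 0.0007] [0.006, -0.0003, -0.001]
```

Request:
{"method": "send_rows", "body": {
  "targets": [0,0.005,0,0,0,0,-1,0,0.01,0,0,0,0,-1,0,0.015,0,0,0,0,-1,0,0.02,0,0,0,0,-1,0,0.024,0,0,0,0,-1,0,0.028,0,0,0,0,-1,0,0.031,0,0,0,0,-1,0,0.034,0,0,0,0,-1,0,0.036,0,0,0,0,-1,0,0.038,0,0,0,0,-1,0,0.038,0,0,0,0,-1,0,0.038,0,0,0,0,-1]
}}

```text
clock: 19.58
eef_pos: [580.0, -77.0, 46.9]
tcp_rot: [3.138, -0.821, 0.779]
contact_force: [-1.8, -6.7, 6.1]
opening: 0.131
grasp_force: 69.0
```

```bash
python3 - <<'E'
from s import *
print(inv(g,st["eef_pos"]))
E
```

```text
19.5833 [580.  -77.   46.9] [ 3.138 -0.821  0.779] 0.131 69.02571201324463 [-1.8 -6.7  6.1] [-0.565  0.619  2.111  1.404  0.807 -1.004]
[8.04443441 2.53701518]
```

Request:
{"method": "send_rows", "body": {
  "targets": [0,0.001,0,0,0,0,-1,0,0.002,0,0,0,0,-1,0,0.003,0,0,0,0,-1,0,0.0035,0,0,0,0,-1,0,0.0035,0,0,0,0,-1,0,0.0035,0,0,0,0,-1]
}}

```text
clock: 20.08
eef_pos: [581.5, -78.5, 46.9]
tcp_rot: [3.141, -0.821, 0.779]
contact_force: [-5.9, -4.5, 8.8]
opening: 0.128
grasp_force: 69.7
```

```bash
python3 - <<'E'
from s import *
print(inv(g,st["eef_pos"]))
E
```

```text
20.0833 [581.5 -78.5  46.9] [ 3.141 -0.821  0.779] 0.128 69.74491953849792 [-5.9 -4.5  8.8] [-0.567  0.621  2.105  1.397  0.81  -0.997]
[8.06615015 0.48646648]
```

Request:
{"method": "send_rows", "body": {
  "targets": [0,0.001,0,0,0,0,0,0,0.001,0,0,0,0,0,0,0.001,0,0,0,0,0,0,0.001,0,0,0,0,0,0,0.001,-0.001,0,0,0,0,0,0.001,-0.015,0,0,0,0,0,0.001,-0.04,0,0,0,0,0,0.001,-0.07,0,0,0,0,0,0.001,-0.1,0,0,0,0,0,0.001,-0.13,0,0,0,0,0,0.001,-0.15,0,0,0,0,0,0.001,-0.15,0,0,0,0]
}}

```text
clock: 21.08
eef_pos: [504.1, -158.3, 150.6]
tcp_rot: [3.136, -0.82, 0.781]
contact_force: [1.0, 0.3, -0.3]
opening: 0.5
grasp_force: 0.0
```

```bash
python3 - <<'E'
from s import *
from rig import cams
f=cams.grab_frame("wrist"); w2=load("w2")
cv2.imwrite("pics/fin.png",f["color"])
# plate: dark pixels just around predicted plate outline
q=fish(f,tf(g,[(-20,6,79),(-20,-6,79),(30,6,79),(30,-6,79)])); print("pred",q.round(1).tolist())
m=q.mean(0).astype(int); row=f["color"][m[1],m[0]-40:m[0]+40].max(1); d=np.where(row<50)[0]+m[0]-40; print(m,d)
T2=cams.grab_frame("top")["color"].astype(float); d=np.abs(T2-load("top")["color"]).max(2)
for n,x,y in(("jar",714,228),("roller",681,129),("mug",313,-389),("bowl",432,-450),("drv",370,-235),("flat",540,-440),("disp",700,330)):
    a=proj(T,[[x,y,40]])[0].astype(int); print(n,np.median(d[a[1]-12:a[1]+12,a[0]-12:a[0]+12]).round(1),end=" ")
E
```

```text
21.0833 [ 504.1 -158.3  150.6] [ 3.136 -0.82   0.781] 0.5 0.0 [ 1.   0.3 -0.3] [-0.802  0.398  2.111  1.064  0.991 -0.791]
pred [[240.4, 183.1], [254.1, 183.0], [241.3, 139.4], [253.6, 139.4]]
[247 161] [243 244 245 246 247 248 249 250 251 252 253]
jar 3.0 roller 4.0 mug 40.0 bowl 65.5 drv 4.0 flat 5.0 disp 4.0
```

```bash
python3 -c "
from rig import r
print(r.sign_off())"
```

```text
the job is handed in; nothing more can be done
None
```

The job is handed in, with no verdict returned: the carton stands released in the tray, the slide was held at about 105 mm, level with the mark as far as the cameras could show, for over 2 s, then eased home and let go, with the arm clear.

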